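# Unlock the travel case and hold the key turned

## Robot

A 6-joint arm with a two-finger parallel gripper is mounted at the origin on the work surface. World frame = base frame: x ahead of the robot, y to its left, z up, the work surface at z = 0. Lengths are in m, angles in rad, forces in N, time in s.
With the tool pointing down it reaches from about 0.25 to 0.725 m from the base axis. Payload 4 kg.
Tool frame: the origin (TCP) lies midway between the tips of the shut fingers; the grasp point (between the pads) lies 19 mm behind it; z points along the fingers, y is the line along which they close (so a half turn about z gives the same grasp; the last joint's range is limited). The gripper opens to 85 mm and grips with 20 to 120 N. Pads are 22 mm wide; open, the fingers measure 114 mm over their backs; the gripper's body (76 mm by 85 mm) begins 54 mm behind the grasp point. The pads swing forward as they close: fully open they stand 13 mm farther back than shut.
Start: joints at [-1.119, 0.241, 0.005, 1.335, 0, 1.571], TCP at [0.218, -0.45, 0.231] pointing down, gripper open.
Joint ranges: [-2.72, 2.72], [-1.05, 1.87], [-1.09, 1.28], [-1.99, 2.15], [-1.42, 1.44], [-3.14, 3.14]. Speed limits (rad/s): [2.79, 2.79, 3.14, 3.14, 3.14, 3.14].

## Interface

Orientations are given as a unit quaternion [x, y, z, w].
In Python, from workcell import get_obs, imaging, workorder gives the robot as it stands.
- The arm moves only by the tool run_rows, called after "Call:" by a JSON object that holds its "name" and its "arguments". Schema: {"type":"object","properties":{"increments":{"type":"array","items":{"type":"array","prefixItems":[{"type":"array","items":{"type":"number"},"minItems":3,"maxItems":3},{"type":"array","items":{"type":"number"},"minItems":3,"maxItems":3},{"type":"number"}],"minItems":3,"maxItems":3},"minItems":1,"maxItems":10},"only":{"type":"string"},"quiet":{"type":"boolean"},"lines":{"type":"string"}},"required":["increments"],"additionalProperties":false}. increments is a list of rows, 1 to 10 of them, each written [[rx, ry, rz], [dx, dy, dz], opening]: a rotation vector rx, ry, rz in shares of 2 rad (1.0 is 2 rad), then dx, dy, dz in parts of the range, where 1.0 means 0.5 m, then the finger opening in m; each row is the pose to reach, as a shift and turn from the pose commanded when the call began, along the tool's axes at that moment; what a row does not reach only later rows make up. A row lasts 1/8 s, in which the tool goes at most 0.0625 m and 0.188 rad, less where a joint would pass 70% of its speed; a pose out of reach is approached as far as the arm can. The fingers move at their own pace and stop on an object; the grip force is fixed at half the most. Time passes only in rows, so rows that do not move let the fingers close. The tool returns the time, the measured TCP pose, the force, the opening and the grip force at its end. only (a regular expression) keeps the lines of the reply that match it, lines (a string "A,B") keeps lines A to B, and quiet returns only ok. Input that does not fit is refused with a message, and nothing moves.
- get_obs(): the state, without advancing time (a new reading comes with each control period).
- imaging.camera(name): name is "scene" or "side" or "wrist"; returns (picture, depth): 480x640x3 uint8, red, green, blue; 480x640 float32, m along the optical axis (not along the pixel's ray), 0 where there is no reading.
- imaging.calibration(name): a dict with "mtx" (3x3 intrinsics, pixels), "k1" (the pictures are not rectified: a ray, as slopes to the right and down, at radius r is drawn at 1 + k1 r^2 times it, then the intrinsics apply), "R" (3x3) and "t" (3): a world point X has camera coordinates R X + t. Camera axes: x right, y down, z forward; pixel columns grow to the right and rows downward; lengths in m; the calibration is good to about 2 mm. A picture is of the moment at which its call begins: read the wrist's pose just before it. calibration takes no time and is no camera call; for the wrist camera it gives the pose at the moment of the call.
- workorder.job_done(): hands the job in; it is judged then, once.
The state is a dict: "clock": time; "joint_pos": joint angles; "joint_vel": joint speeds; "tau": joint torques, N m; "eef_pos": TCP position; "tool_rot": TCP orientation; "ft_force": force on the tool from outside, world axes, zero at the start; "ft_torque": the same for the moment, N m; "grip_width": finger opening in m; "grasp_force": force on a finger pad.
Only numpy, scipy, OpenCV 4.12 (cv2) and the standard library are available. Lean on these libraries where they do the work, as an engineer would, in place of code of your own. Each camera call takes 0.05 s, during which the arm holds its last target. There are 200 camera calls.

## Task

Take the key out of its wooden stand by its brittle acrylic head, gripping it only gently so it does not crack, and put it blade-down into the lock on top of the travel case. The lock's discs are sticky, so wiggle the key past them instead of forcing it until it is fully home, then turn it a quarter turn clockwise against the spring. Finish still holding the key home and turned, so the bolt stays drawn back; leave the bowl, the pacifiers and the tongs where they are.

Things in the scene. Friction and masses are not known exactly. Their poses are not given: they have to be found in the camera images.
- key: Loose key standing blade-down in the stand, 67 mm tall, 30 g. Origin: middle of the blade's tip; z runs up to the head. Blade: flat steel, 14 mm wide (x), 5 mm thick (y), z = 0 to 33 mm, the same either way round (half a turn about z).
- key_head (a point): Middle of the key's flat pale acrylic head, 50 mm above the tip; head 26 mm wide (x), 10 mm thick (y), 34 mm tall. Pinch it across the 10 mm thickness (fingers closing along y). It cracks when squeezed with more than about 60 N; a grip of 30 N is enough for the whole job.
- stand_slot (a point): Centre of the slot's mouth in the top of the fixed dark wood key stand, 30 mm above the dresser top. Stand 50 (x) x 70 (y) x 30 mm. Slot along x, 0.8 mm of play on each side of the blade, 26 mm deep: the key's tip stands 4 mm above the dresser top, its head begins 7 mm above the stand.
- case: Fixed grey travel case, closed, 130 (x) x 170 (y) x 60 mm, origin under its middle. On its lid lies a square steel lock plate, 56 x 56 x 5 mm, centred 20 mm from the middle towards the hinge side (-x). A steel bolt at the +x side is drawn back as the lock's core turns.
- lock (a point): Centre of the lock's mouth in the plate's top, 65 mm above the dresser top, z up, axes as the case. Round hole of 16.5 mm, chamfered 4 mm wider all round. Below it on the same vertical axis: two sticky brass discs (tops 5.5 and 11 mm below the mouth, 5 mm thick) and the core (top 16.5 mm below). Each has a slot of 16.5 x 7 mm for the blade.
- lock_wiggle (a point): Top of the upper disc, 5.5 mm below the mouth. The discs' slots start up to 0.55 rad either way from the lock's x axis; the core's slot lies along it. Where the key stops, turn it to and fro (up to 0.6 rad off x), pressing lightly (4 N; keep under 15 N), until it drops in. An entered disc turns with the key (friction 0.04 N m).
- lock_floor (a point): Middle of the core's floor, 28 mm below the mouth. The key is fully home when its tip stands here; its head is then 5 mm above the mouth.
- core (a joint): Turn of the core, rad: 0 at rest, slot along the lock's x axis; grows clockwise seen from above; a quarter turn is 1.57, hard stop at 1.85. A return spring (0.035 N m at 0, 0.145 at a quarter turn) turns it back when let go. The blade has about 0.15 rad of play in the slot, so the key must turn about 0.2 rad farther than the core.
- bowl: Small glass bowl turned upside down, 72 mm wide, 42 mm tall, origin under its centre. Leave alone.
- pacifier_a: Yellow pacifier lying on its shield in the clear tray, 42 mm wide, 38 mm tall, origin under its centre. Leave alone.
- pacifier_b: Pale blue pacifier, same size, also in the clear tray (130 x 200 x 22 mm). Leave alone.
- tongs: Steel tongs lying flat, 200 mm long (x), 40 mm wide, 10 mm tall, origin under the middle. Leave alone.
There are look-alikes about, which are no part of the job. There is more than one size of the case; the one meant has the size given above.

How it is judged:
On the way, in this order (a step that is already met when the one before it is completed fails the run):
1. the key is lifted clear of the stand by the fingers (height (world z) of key above 0.033 m and contact force between the fingers and key above 2 N), for 0.1 s.
2. the key is fully home in the lock, not yet turned (horizontal distance between key and lock below 0.004 m and z of key in the frame of lock below -0.0255 m and value of joint core below 0.6 rad), for 0.1 s.
At the end, for the whole second after the job is handed in: The core is held at least 1.2 rad round (about a quarter turn), the key upright (within 0.2 rad), in the middle of the lock (within 4 mm) with its tip at least 23.5 mm below the mouth, and still gripped by the fingers (value of joint core above 1.2 rad and z of key in the frame of lock below -0.0235 m and horizontal distance between key and lock below 0.004 m and contact force between the fingers and key above 2 N and angle between key's own z axis and vertical below 0.2 rad); the arm keeps its last pose, push and grip.
It fails at once if the key's acrylic head is squeezed too hard (both fingers' forces together over 130 N) (contact force between the fingers and key above 130 N).
It fails at once if the key is forced against the lock (over 80 N summed over all their contacts) (contact force between key and case above 80 N).
It fails at once if the bowl, a pacifier or the tongs are shifted more than 20 mm (distance of any of bowl, pacifier_a, pacifier_b, tongs from where it was at the start of the episode above 0.02 m).
It also fails if it takes over 67 s, if anything falls off the work surface, if the arm or the gripper's body presses on something with over 40 N, if the wrist force passes 120 N, or if a joint passes its speed limit or range.

## Working session

There is one attempt and no reset: what is moved stays moved. The work goes in short steps, Python scripts to look and compute and a tool call to move; the robot and the scene stay as the last step left them, time stands still between calls to the robot, and variables do not carry over. Pictures are saved under pics/ and viewed, at most 10 in all, crops included, and the job is handed in when it is done.

```bash
mkdir -p pics; ls
```

Create h.py:
```python
import numpy as np, cv2
from workcell import get_obs, imaging, workorder
def snap(n,f):
    c=imaging.calibration(n); p,d=imaging.camera(n)
    cv2.imwrite(f'pics/{f}.png',p[:,:,::-1]); np.savez(f'pics/{f}.npz',p=p,d=d,**{k:np.array(v) for k,v in c.items()})
def ray(z,u,v):
    K=z['mtx']; x=(u-K[0,2])/K[0,0]; y=(v-K[1,2])/K[1,1]
    k=float(z['k1']); a,b=x,y
    for _ in range(20):
        s=1+k*(a*a+b*b); a,b=x/s,y/s
    return np.array([a,b,1.])
def atz(z,u,v,h):
    r=z['R'].T@ray(z,u,v); o=-z['R'].T@z['t']; return o+r*(h-o[2])/r[2]
def atd(z,u,v,w=1):
    d=z['d'][v-w:v+w+1,u-w:u+w+1]; d=np.median(d[d>0]); return z['R'].T@(ray(z,u,v)*d-z['t'])
def proj(z,X):
    c=z['R']@np.array(X)+z['t']; a,b=c[:2]/c[2]; s=1+float(z['k1'])*(a*a+b*b)
    K=z['mtx']; return K[0,0]*a*s+K[0,2],K[1,1]*b*s+K[1,2]
```

Run:
```python
from h import *
for n in ('scene','side','wrist'): snap(n,n)
import cv2
o=get_obs(); print(o['eef_pos'],o['tool_rot'],o['clock'],o['grip_width'])
for n in('scene','side'):
    z=np.load(f'pics/{n}.npz'); print(n,-z['R'].T@z['t'])
```

```text
pics
[ 0.21805272 -0.44938746  0.2305979 ] [ 9.74600608e-01  2.23948559e-01 -1.92134436e-04 -8.12624896e-04] 0.15 0.08588108828684891
scene [ 1.10586186 -0.54571292  0.53081679]
side [0.10521988 0.60457068 0.64047501]
```

View pics/scene.png

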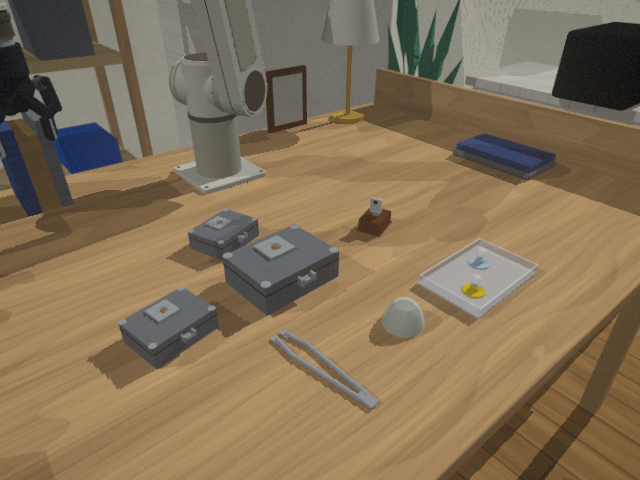

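View pics/side.png

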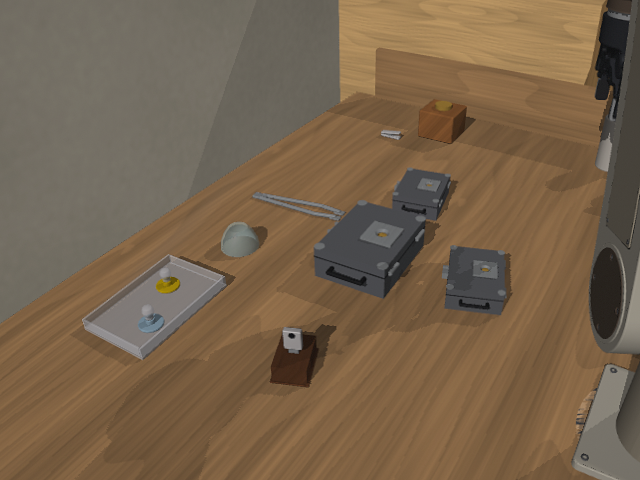

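Scene picture: the key stands in its dark stand at scene (375,207) / side (292,340). Cases that could be confused: large (280,265), small (224,232), small (170,325); there's also another key-like thing at side (390,134) lying flat. I expect the large case is the one; I'll check its size. Next, close crops.

Run:
```python
from h import *
S=np.load('pics/scene.npz');D=np.load('pics/side.npz')
def crop(z,u,v,w,h): return cv2.resize(z['p'][v:v+h,u:u+w,::-1],(400,300),interpolation=cv2.INTER_CUBIC)
im=np.vstack([np.hstack([crop(S,340,185,80,60),crop(D,252,315,100,75)]),np.hstack([crop(S,220,220,120,90),crop(D,310,195,128,96)])])
cv2.imwrite('pics/c1.png',im)
for n,z,l in (('S',S,[(280,265),(224,218),(275,247),(162,310),(375,222)]),('D',D,[(360,225),(470,285),(383,234),(425,190),(293,338),(305,362)])):
    for u,v in l: print(n,u,v,atd(z,u,v).round(4))
```

```text
S 280 265 [ 0.547  -0.1761  0.0606]
S 224 218 [ 0.3091 -0.1553  0.0441]
S 275 247 [ 0.4903 -0.1478  0.0583]
S 162 310 [ 0.504  -0.3774  0.0387]
S 375 222 [0.5077 0.1029 0.0296]
D 360 225 [ 0.5426 -0.1582  0.0614]
D 470 285 [ 0.3233 -0.1244  0.0411]
D 383 234 [ 0.4961 -0.1563  0.0596]
D 425 190 [ 0.5093 -0.3565  0.0424]
D 293 338 [0.4814 0.1308 0.0605]
D 305 362 [0.4597 0.136  0.0298]
```

View pics/c1.png

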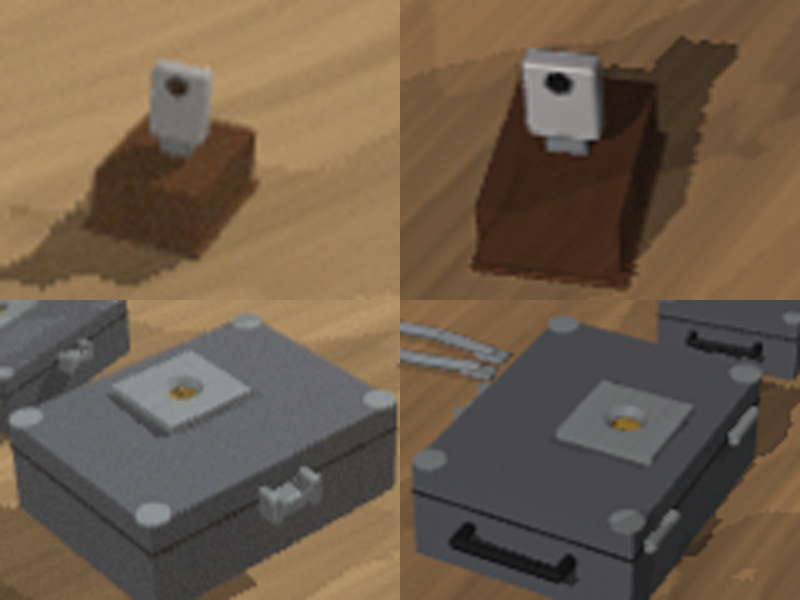

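Crops: the key's head shows its wide face to the side camera (hole at crop 560,83), and the big case has the lock plate towards the hinges (near the low-x side). Now numbers from the corners.

Run:
```python
from h import *
S=np.load('pics/scene.npz');D=np.load('pics/side.npz')
A=np.array
def rep(n,P):
    P=A(P); e=[P[(i+1)%4]-P[i] for i in range(4)]
    print(n,P.mean(0).round(4),'len',[round(float(np.linalg.norm(x)),4) for x in e],'ang',[round(float(np.degrees(np.arctan2(x[1],x[0]))),1) for x in e])
cs=lambda x,y:(220+x/3.333,220+(y-300)/3.333); cd=lambda x,y:(310+(x-400)/3.125,195+(y-300)/3.125)
rep('plateS',[atz(S,*cs(*p),.065) for p in((110,387),(190,350),(252,388),(170,430))])
rep('plateD',[atz(D,*cd(*p),.065) for p in((600,383),(692,405),(655,463),(555,435))])
rep('caseS',[atz(S,*cs(*p),.060) for p in((10,425),(247,315),(396,400),(152,520))])
rep('caseD',[atz(D,*cd(*p),.060) for p in((563,317),(763,372),(637,545),(413,460))])
print('hole',atz(S,*cs(185,385),.065),atz(D,*cd(626,418),.065))
ks=lambda x,y:(340+x/5,185+y/5); kd=lambda x,y:(252+(x-400)/4,315+y/4)
for n,z,l in(('S',S,[ks(152,62),ks(210,68),ks(150,133),ks(208,142)]),('D',D,[kd(525,53),kd(602,62),kd(525,133),kd(600,140)])):
    P=[atz(z,*p,h) for p,h in zip(l,(.071,.071,.037,.037))]
    print(n,A(P).round(4).tolist(),[round(float(np.degrees(np.arctan2(*(P[b]-P[a])[1::-1]))),1) for a,b in((0,1),(2,3))],np.linalg.norm(P[1]-P[0]))
# stand top corners in side
rep('standD',[atz(D,*kd(*p),h) for p,h in(((655,85),.03),((630,218),.03),((478,210),.03),((520,80),.03))])
# depth edge mask of head face in both
for z,(u0,v0,u1,v1) in((S,(366,194,386,214)),(D,(280,324,306,352))):
    v,u=np.mgrid[v0:v1,u0:u1]; X=A([atd(z,a,b,0) if z['d'][b,a]>0 else [0,0,0] for a,b in zip(u.ravel(),v.ravel())])
    m=X[:,2]>.042; X=X[m]; print(len(X),X.mean(0).round(4),X.min(0).round(4),X.max(0).round(4)); c=X[:,:2]-X[:,:2].mean(0); w,V=np.linalg.eigh(c.T@c); print(np.degrees(np.arctan2(V[1,1],V[0,1])))
```

```text
plateS [ 0.4964 -0.1533  0.065 ] len [0.0573, 0.0552, 0.059, 0.0562] ang [94.4, 3.7, -84.7, -178.0]
plateD [ 0.4942 -0.1494  0.065 ] len [0.0545, 0.0595, 0.0583, 0.0571] ang [-173.5, 97.7, 4.2, -86.0]
caseS [ 0.5166 -0.1513  0.06  ] len [0.1709, 0.1281, 0.1656, 0.119] ang [94.8, 3.6, -88.3, -173.8]
caseD [ 0.5132 -0.1502  0.06  ] len [0.1281, 0.1777, 0.137, 0.168] ang [-177.8, 94.3, -1.8, -88.5]
hole [ 0.49544136 -0.1497733   0.065     ] [ 0.4952468  -0.15190975  0.065     ]
S [[0.4736, 0.119, 0.071], [0.4938, 0.1346, 0.071], [0.4764, 0.1179, 0.037], [0.4987, 0.132, 0.037]] [37.9, 32.5] 0.02555868148844559
D [[0.4971, 0.1307, 0.071], [0.4719, 0.1207, 0.071], [0.4965, 0.1355, 0.037], [0.4721, 0.1247, 0.037]] [-158.4, -156.1] 0.02713378889074327
standD [0.4833 0.127  0.03  ] len [0.0653, 0.0525, 0.0648, 0.0493] ang [115.9, 27.3, -66.9, -151.9]
158 [0.4862 0.1235 0.0585] [0.4726 0.1155 0.0436] [0.4979 0.1332 0.0727]
-155.1673004645394
384 [0.4828 0.1297 0.0601] [0.4704 0.1184 0.0421] [0.4975 0.1372 0.074 ]
-156.06483605438183
```

Add to h.py:
```python
from scipy.spatial.transform import Rotation as Ro
def to(X,yaw=None):
    o=get_obs(); R=Ro.from_quat(o['tool_rot']); M=R.as_matrix()
    y=np.arctan2(M[1,0],M[0,0]); print('pos',np.round(o['eef_pos'],4),'yaw',round(y,4),'tilt',np.round(M[:,2],4),'j',np.round(o['joint_pos'],3),'t',o['clock'],'w',round(o['grip_width'],4),'F',np.round(o['ft_force'],2),'T',np.round(o['ft_torque'],3),'g',round(o['grasp_force'],1))
    if X is not None: print('shift',np.round(M.T@(np.array(X)-o['eef_pos']),4))
    if yaw is not None:
        T=Ro.from_matrix(np.array([[np.cos(yaw),np.sin(yaw),0],[np.sin(yaw),-np.cos(yaw),0],[0,0,-1]]))
        print('rotvec',(R.inv()*T).as_rotvec().round(4))
```

Run:
```python
from h import *
z=np.load('pics/wrist.npz'); o=get_obs(); M=Ro.from_quat(o['tool_rot']).as_matrix()
C=-z['R'].T@z['t']; print('cam in tool',M.T@(C-o['eef_pos']),'axes(in tool)',(z['R']@M).round(3).tolist(),z['mtx'][0,0])
to([.4954,-.151,.24]); to([.4845,.1265,.2])
```

```text
cam in tool [ 0.07778661  0.00029045 -0.14345352] axes(in tool) [[0.001, 1.0, -0.0], [-0.953, 0.001, -0.302], [-0.302, 0.0, 0.953]] 363.1412988476567
pos [ 0.2181 -0.4494  0.2306] yaw 0.4517 tilt [-7.0e-04  1.5e-03 -1.0e+00] j [-1.119  0.241  0.004  1.335 -0.     1.571] t 0.15 w 0.0859 F [ 0.06 -0.05  0.5 ] T [ 0.002 -0.079  0.012] g 0.0
shift [ 0.3798 -0.1474 -0.0092]
pos [ 0.2181 -0.4494  0.2306] yaw 0.4517 tilt [-7.0e-04  1.5e-03 -1.0e+00] j [-1.119  0.241  0.004  1.335 -0.     1.571] t 0.15 w 0.0859 F [ 0.06 -0.05  0.5 ] T [ 0.002 -0.079  0.012] g 0.0
shift [ 0.4911 -0.4018  0.0313]
```

The manual's scale: shifts go in shares of 0.5 m and turns go in shares of 2 rad. Converting my numbers, 0.38 m is 0.76, 0.03 m is 0.06.

Call:
{"name": "run_rows", "arguments": {"increments": [[[0,0,0],[0.76,-0.294,0.06],0.085],[[0,0,0],[0.76,-0.294,0.06],0.085],[[0,0,0],[0.76,-0.294,0.06],0.085],[[0,0,0],[0.76,-0.294,0.06],0.085],[[0,0,0],[0.76,-0.294,0.06],0.085],[[0,0,0],[0.76,-0.294,0.06],0.085],[[0,0,0],[0.76,-0.294,0.06],0.085],[[0,0,0],[0.76,-0.294,0.06],0.085],[[0,0,0],[0.76,-0.294,0.06],0.085]]}}

```text
clock: 1.27
eef_pos: [0.4954, -0.1518, 0.2009]
tool_rot: [0.975, 0.224, -0.001, -0.0]
ft_force: [-0.4, -0.1, -0.3]
grip_width: 0.0848
grasp_force: 0.0
```

Run:
```python
from h import *
to([.4845,.1265,.2]); snap('wrist','wl'); z=np.load('pics/wl.npz'); print(proj(z,[.4954,-.151,.065]))
cv2.imwrite('pics/wl2.png',cv2.resize(z['p'][100:400,120:520,::-1],(800,600),interpolation=cv2.INTER_CUBIC))
```

```text
pos [ 0.4954 -0.1518  0.2009] yaw 0.452 tilt [-0.0013 -0.     -1.    ] j [-0.297  0.292 -0.006  1.274 -0.     2.393] t 1.275 w 0.0848 F [-0.44 -0.06 -0.32] T [0.012 0.013 0.016] g 0.0
shift [ 0.1117 -0.2551  0.0009]
(np.float64(314.8904269895769), np.float64(226.35028394589523))
```

View pics/wl2.png

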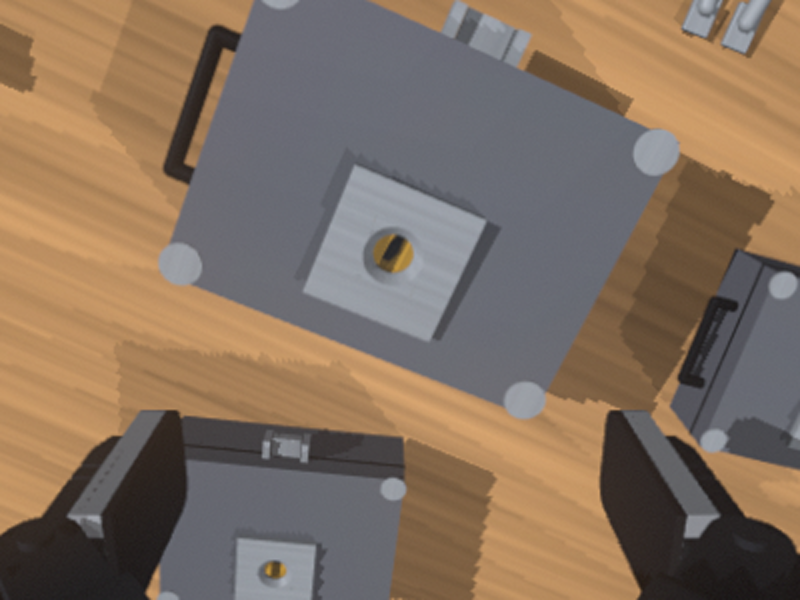

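Wrist crop: plate corners at (355,165),(487,220),(433,341),(304,291), hole at (393,255), with the brass disc's dark slot visible. j6 needs a half turn before grasping, for turning range.

Run:
```python
from h import *
z=np.load('pics/wl.npz'); f=lambda x,y:(120+x/2,100+y/2)
P=np.array([atz(z,*f(*p),.065) for p in((355,165),(487,220),(433,341),(304,291))])
print(P.round(4).tolist(),P.mean(0),[np.linalg.norm(P[i]-P[i-1]).round(4) for i in range(4)])
for a,b in((3,0),(2,1)): print(np.degrees(np.arctan2(*(P[b]-P[a])[1::-1])))
Q=[atz(z,*f(*p),.06) for p in((180,265),(524,400),(657,152))]; print(np.array(Q).round(4).tolist(),[np.degrees(np.arctan2(*(Q[b]-Q[a])[1::-1])) for a,b in((0,1),(1,2))])
print('hole',atz(z,*f(393,255),.065), 'slot',[atz(z,*f(*p),.0595).round(4) for p in((383,268),(403,240))])
# top disc: brass/dark pixels
cv2.imwrite('pics/hole.png',cv2.resize(z['p'][200:256,288:348,::-1],(600,560),interpolation=cv2.INTER_CUBIC))
```

```text
[[0.5211, -0.1237, 0.065], [0.5242, -0.1796, 0.065], [0.469, -0.1837, 0.065], [0.4657, -0.1267, 0.065]] [ 0.49498432 -0.15342632  0.065     ] [np.float64(0.0555), np.float64(0.056), np.float64(0.0553), np.float64(0.0571)]
3.1225029671647575
4.260648119193683
[[0.4519, -0.0765, 0.06], [0.4599, -0.2331, 0.06], [0.5768, -0.2279, 0.06]] [np.float64(-87.0654207724849), np.float64(2.5435414117511406)]
hole [ 0.49510499 -0.15257184  0.065     ] slot [array([ 0.487 , -0.152 ,  0.0595]), array([ 0.5012, -0.1541,  0.0595])]
```

Call:
{"name": "run_rows", "arguments": {"increments": [[[0,0,0.094],[0.224,-0.51,0],0.085],[[0,0,0.188],[0.224,-0.51,0],0.085],[[0,0,0.282],[0.224,-0.51,0],0.085],[[0,0,0.376],[0.224,-0.51,0],0.085],[[0,0,0.47],[0.224,-0.51,0],0.085],[[0,0,0.564],[0.224,-0.51,0],0.085],[[0,0,0.658],[0.224,-0.51,0],0.085],[[0,0,0.752],[0.224,-0.51,0],0.085],[[0,0,0.8],[0.224,-0.51,0],0.085],[[0,0,0.8],[0.224,-0.51,0],0.085]]}}

```text
clock: 2.58
eef_pos: [0.3649, -0.1465, 0.2022]
tool_rot: [0.953, -0.277, 0.009, -0.119]
ft_force: [-0.3, 0.1, -0.5]
grip_width: 0.0849
grasp_force: 0.0
```

```bash
python3 -c "
from h import *
to([.4845,.1265,.2],.43+np.pi)"
```

```text
pos [ 0.3649 -0.1465  0.2022] yaw -0.5605 tilt [ 0.0824  0.2221 -0.9715] j [-0.562  0.079 -0.291  1.251  0.234  3.14 ] t 2.575 w 0.0849 F [-0.34  0.06 -0.53] T [-0.226  0.064 -0.029] g 0.0
shift [-0.0437 -0.2857  0.0727]
rotvec [-0.0827  0.2798  2.1332]
```

View pics/hole.png

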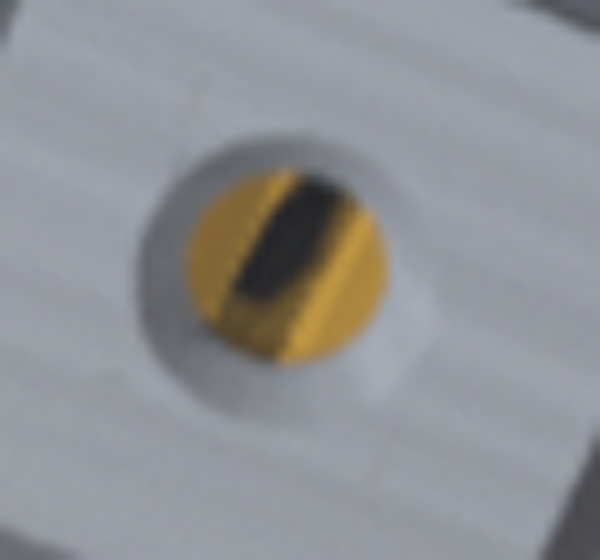

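The rotation went the wrong way (j6 hit its limit); I'll undo it by turning the other way.

```bash
python3 -c "
from h import *
to([.4845,.1265,.2],.93)"
```

```text
pos [ 0.3649 -0.1465  0.2022] yaw -0.5605 tilt [ 0.0824  0.2221 -0.9715] j [-0.562  0.079 -0.291  1.251  0.234  3.14 ] t 2.575 w 0.0849 F [-0.34  0.06 -0.53] T [-0.226  0.064 -0.029] g 0.0
shift [-0.0437 -0.2857  0.0727]
rotvec [-0.2259 -0.1346 -1.4886]
```

In the tool's units: -0.286 m is -0.572, 0.073 m is 0.146, -1.489 rad is -0.7445.

Call:
{"name": "run_rows", "arguments": {"increments": [[[-0.113,-0.0675,-0.7445],[-0.088,-0.572,0.146],0.085],[[-0.113,-0.0675,-0.7445],[-0.088,-0.572,0.146],0.085],[[-0.113,-0.0675,-0.7445],[-0.088,-0.572,0.146],0.085],[[-0.113,-0.0675,-0.7445],[-0.088,-0.572,0.146],0.085],[[-0.113,-0.0675,-0.7445],[-0.088,-0.572,0.146],0.085],[[-0.113,-0.0675,-0.7445],[-0.088,-0.572,0.146],0.085],[[-0.113,-0.0675,-0.7445],[-0.088,-0.572,0.146],0.085],[[-0.113,-0.0675,-0.7445],[-0.088,-0.572,0.146],0.085],[[-0.113,-0.0675,-0.7445],[-0.088,-0.572,0.146],0.085]], "quiet": true}}

```text
ok
```

```bash
python3 -c "
from h import *
to([.4845,.1265,.2],.43+np.pi)"
```

```text
pos [0.4842 0.1285 0.1998] yaw 0.9333 tilt [-6.e-04  1.e-04 -1.e+00] j [ 0.259  0.259 -0.054  1.258  0.     2.468] t 3.7 w 0.0853 F [-0.72 -0.23 -0.44] T [-0.013  0.011  0.026] g 0.0
shift [-0.0014  0.0014 -0.0002]
rotvec [-5.0000e-04 -6.0000e-04 -2.6383e+00]
```

In the tool's units: -1.9 rad is -0.95.

Call:
{"name": "run_rows", "arguments": {"increments": [[[0,0,-0.95],[0,0,0],0.085],[[0,0,-0.95],[0,0,0],0.085],[[0,0,-0.95],[0,0,0],0.085],[[0,0,-0.95],[0,0,0],0.085],[[0,0,-0.95],[0,0,0],0.085],[[0,0,-0.95],[0,0,0],0.085],[[0,0,-0.95],[0,0,0],0.085],[[0,0,-0.95],[0,0,0],0.085],[[0,0,-0.95],[0,0,0],0.085],[[0,0,-0.95],[0,0,0],0.085]], "quiet": true}}

```text
ok
```

Call:
{"name": "run_rows", "arguments": {"increments": [[[0,0,-0.375],[0,0,0],0.085],[[0,0,-0.375],[0,0,0],0.085],[[0,0,-0.375],[0,0,0],0.085],[[0,0,-0.375],[0,0,0],0.085],[[0,0,-0.375],[0,0,0],0.085]], "quiet": true}}

```text
ok
```

Run:
```python
from h import *
to([.4845,.1265,.2],.43+np.pi); snap('wrist','wk'); z=np.load('pics/wk.npz'); u,v=map(int,proj(z,[.4845,.1265,.06])); print(u,v)
u0,v0=u-80,v-60; print(u0,v0)
cv2.imwrite('pics/wk2.png',cv2.resize(z['p'][v0:v0+120,u0:u0+160,::-1],(800,600),interpolation=cv2.INTER_CUBIC))
```

```text
pos [0.4844 0.1283 0.1997] yaw -2.7283 tilt [-7.e-04  3.e-04 -1.e+00] j [ 0.259  0.259 -0.054  1.258  0.    -0.155] t 5.575 w 0.0846 F [ 0.17 -0.16 -0.32] T [ 0.047 -0.056  0.021] g 0.0
shift [ 0.0006 -0.0017 -0.0003]
rotvec [ 0.0005 -0.0005 -0.0167]
314 224
234 164
```

View pics/wk2.png

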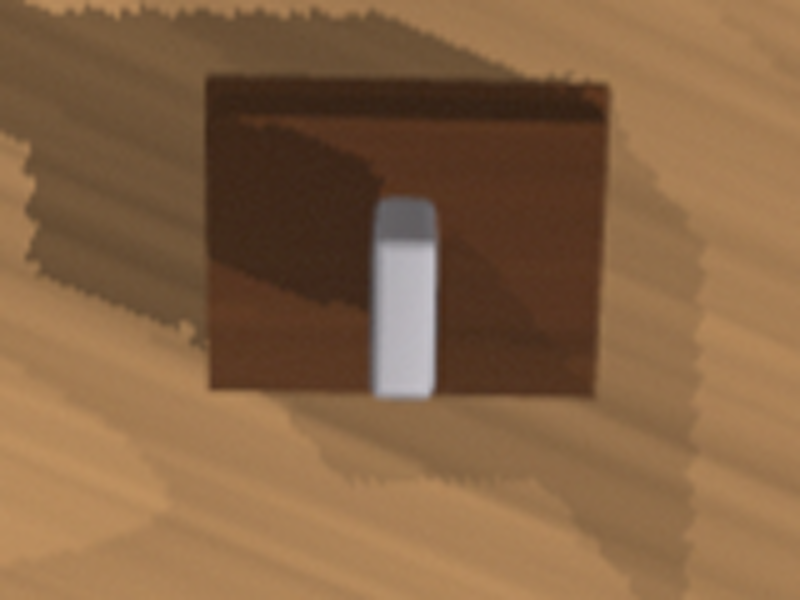

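Crop: the key's top face spans (375,240)–(434,396), nearly aligned with the tool.

Run:
```python
from h import *
z=np.load('pics/wk.npz'); f=lambda x,y:(234+x/5,164+y/5)
P=np.array([atz(z,*f(*p),.071) for p in((376,240),(436,240),(434,396),(373,396))]); c=P.mean(0)
print(P.round(4).tolist(),c)
for a,b in((3,0),(2,1)): print(np.arctan2(*(P[b]-P[a])[1::-1]))
print([np.linalg.norm(P[i]-P[i-1]).round(4) for i in range(4)])
Q=np.array([atz(z,*f(*p),.03) for p in((209,388),(595,396),(608,118),(207,115))]); print('stand',Q.mean(0),[np.arctan2(*(Q[b]-Q[a])[1::-1]) for a,b in((0,3),(1,2))])
to([c[0],c[1],.2])
```

```text
[[0.4747, 0.1178, 0.071], [0.471, 0.1262, 0.071], [0.4941, 0.1361, 0.071], [0.498, 0.1273, 0.071]] [0.48445137 0.1268526  0.071     ]
-2.752314091868916
-2.7362428727364927
[np.float64(0.0252), np.float64(0.0092), np.float64(0.0252), np.float64(0.0096)]
stand [0.4845633  0.12675231 0.03      ] [np.float64(-2.7535215871575374), np.float64(-2.7425186522463187)]
pos [0.4843 0.1284 0.1997] yaw -2.7286 tilt [-7.e-04  2.e-04 -1.e+00] j [ 0.259  0.259 -0.054  1.258  0.    -0.154] t 5.625 w 0.0851 F [-0.85  0.16  0.11] T [-0.032 -0.032 -0.002] g 0.0
shift [ 0.0005 -0.0015 -0.0003]
```

In the tool's units: 0.162 m is 0.324, 0.05 m is 0.1, 0.016 rad is 0.008.

Call:
{"name": "run_rows", "arguments": {"increments": [[[0,0,0.008],[0.001,-0.003,0.1],0.04],[[0,0,0.008],[0.001,-0.003,0.2],0.04],[[0,0,0.008],[0.001,-0.003,0.24],0.04],[[0,0,0.008],[0.001,-0.003,0.24],0.04],[[0,0,0.008],[0.001,-0.003,0.28],0.04],[[0,0,0.008],[0.001,-0.003,0.324],0.03],[[0,0,0.008],[0.001,-0.003,0.324],0.02],[[0,0,0.008],[0.001,-0.003,0.324],0.02]]}}

```text
clock: 6.62
eef_pos: [0.4856, 0.128, 0.0391]
tool_rot: [-0.2, 0.98, 0.0, 0.001]
ft_force: [-0.4, -0.5, 0.2]
grip_width: 0.02
grasp_force: 0.0
```

```bash
python3 -c "
from h import *
to([.4845,.1268,.038],-2.745)"
```

```text
pos [0.4856 0.128  0.0391] yaw -2.7393 tilt [ 1.6e-03  7.0e-04 -1.0e+00] j [ 0.258  0.415 -0.293  0.862  0.    -0.145] t 6.625 w 0.02 F [-0.36 -0.53  0.2 ] T [ 0.028 -0.014  0.013] g 0.0
shift [ 0.0015 -0.0006  0.0011]
rotvec [-0.      0.0018  0.0057]
```

In the tool's units: 0.0015 m is 0.003, 0.001 m is 0.002, 0.005 rad is 0.0025.

Call:
{"name": "run_rows", "arguments": {"increments": [[[0,0,0.0025],[0.003,-0.0012,0.002],0.02],[[0,0,0.0025],[0.003,-0.0012,0.002],0.012],[[0,0,0.0025],[0.003,-0.0012,0.002],0.009],[[0,0,0.0025],[0.003,-0.0012,0.002],0.009],[[0,0,0.0025],[0.003,-0.0012,0.002],0.009]]}}

```text
clock: 7.25
eef_pos: [0.4836, 0.1266, 0.0372]
tool_rot: [-0.198, 0.98, 0.0, 0.0]
ft_force: [-0.8, -1.3, 5.7]
grip_width: 0.0098
grasp_force: 29.4
```

```bash
python3 -c "
from h import *
to([.4845,.1268,.038],-2.745)"
```

```text
pos [0.4836 0.1266 0.0372] yaw -2.7433 tilt [ 2.e-04  0.e+00 -1.e+00] j [ 0.256  0.415 -0.299  0.857 -0.    -0.142] t 7.25 w 0.0098 F [-0.82 -1.26  5.68] T [-0.174  0.232 -0.002] g 29.4
shift [-0.0009 -0.0002 -0.0008]
rotvec [-0.      0.0002  0.0017]
```

In the tool's units: -0.1 m is -0.2, -0.07 m is -0.14.

Call:
{"name": "run_rows", "arguments": {"increments": [[[0,0,0],[0,0,-0.02],0.009],[[0,0,0],[0,0,-0.05],0.009],[[0,0,0],[0,0,-0.09],0.009],[[0,0,0],[0,0,-0.14],0.009],[[0,0,0],[0,0,-0.2],0.009],[[0,0,0],[0,0,-0.2],0.009],[[0,0,0],[0,0,-0.2],0.009]]}}

```text
clock: 8.12
eef_pos: [0.4829, 0.1265, 0.1364]
tool_rot: [-0.198, 0.98, 0.0, -0.001]
ft_force: [0.3, 0.5, -0.9]
grip_width: 0.0095
grasp_force: 29.0
```

Run:
```python
from h import *
to([.495,-.152,.12],.058+np.pi)
snap('side','sk'); snap('wrist','wk3')
s=np.load('pics/sk.npz'); u,v=map(int,proj(s,[.4845,.1268,.13])); w=np.load('pics/wk3.npz'); a,b=map(int,proj(w,[.4845,.1268,.15]))
print(u,v,a,b)
c=lambda z,u,v,k:cv2.resize(z['p'][max(v-k*3//4,0):v+k*3//4,max(u-k,0):u+k,::-1],(400,300),interpolation=cv2.INTER_CUBIC)
cv2.imwrite('pics/held.png',np.hstack([c(s,u,v,60),c(w,a,b,90)]))
```

```text
pos [0.4829 0.1265 0.1364] yaw -2.7432 tilt [-1.3e-03 -1.0e-04 -1.0e+00] j [ 0.256  0.303 -0.168  1.102  0.    -0.142] t 8.125 w 0.0095 F [ 0.27  0.55 -0.91] T [-0.011  0.001  0.022] g 29.0
shift [ 0.0968 -0.2614  0.0164]
rotvec [ 2.000e-04 -1.300e-03  3.404e-01]
289 296 316 328
```

View pics/held.png

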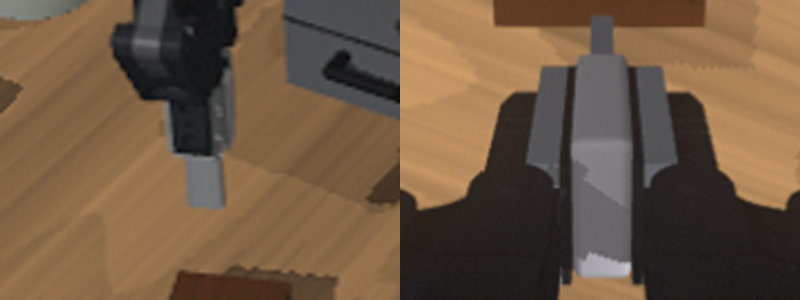

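Held picture: key hangs upright, blade down, centred between the pads; head top face at crop (572,140)–(632,275). Compute its offset in the tool.

Run:
```python
from h import *
w=np.load('pics/wk3.npz'); o=get_obs(); M=Ro.from_quat(o['tool_rot']).as_matrix()
f=lambda x,y:(226+(x-400)/2.2222,261+y/2.2388)
P=np.array([atz(w,*f(*p),o['eef_pos'][2]+.0338) for p in((572,140),(628,140),(631,275),(576,275))])
print((M.T@(P-o['eef_pos']).T).T.round(4).tolist(),M.T@(P.mean(0)-o['eef_pos']))
```

```text
[[0.0114, -0.0048, -0.0338], [0.0114, 0.0039, -0.0338], [-0.0137, 0.0047, -0.0338], [-0.0137, -0.0044, -0.0338]] [-0.00113403 -0.00014178 -0.03380372]
```

In the tool's units: -0.261 m is -0.522, 0.0977 m is 0.1954, 0.34 rad is 0.17.

Call:
{"name": "run_rows", "arguments": {"increments": [[[0,0,0.034],[0.039,-0.1044,0],0.009],[[0,0,0.068],[0.0782,-0.2088,0.008],0.009],[[0,0,0.102],[0.1172,-0.3132,0.016],0.009],[[0,0,0.136],[0.1564,-0.4176,0.024],0.009],[[0,0,0.17],[0.1954,-0.522,0.0328],0.009],[[0,0,0.17],[0.1954,-0.522,0.0328],0.009],[[0,0,0.17],[0.1954,-0.522,0.0328],0.009],[[0,0,0.17],[0.1954,-0.522,0.0328],0.009]]}}

```text
clock: 9.22
eef_pos: [0.4942, -0.1505, 0.1198]
tool_rot: [-0.03, 1.0, 0.0, -0.001]
ft_force: [-0.5, 0.1, -0.2]
grip_width: 0.0098
grasp_force: 29.2
```

Run:
```python
from h import *
to([.494,-.152,.12],.058+np.pi)
snap('scene','s2');snap('side','d2'); snap('wrist','w2')
f=lambda n,X,k:(lambda z,u,v:cv2.resize(z['p'][v-k*3//4:v+k*3//4,u-k:u+k,::-1],(400,300),interpolation=cv2.INTER_CUBIC))(np.load(f'pics/{n}.npz'),*map(int,proj(np.load(f'pics/{n}.npz'),X)))
X=[.495,-.152,.075]
for n in('s2','d2'): print(n,proj(np.load(f'pics/{n}.npz'),X))
cv2.imwrite('pics/over.png',np.hstack([f('s2',X,40),f('d2',X,40)]))
```

```text
pos [ 0.4942 -0.1505  0.1198] yaw -3.0811 tilt [-1.8e-03  6.0e-04 -1.0e+00] j [-0.296  0.35  -0.146  1.076  0.    -0.356] t 9.225 w 0.0098 F [-0.45  0.11 -0.19] T [ 0.03  -0.027  0.003] g 29.2
shift [ 0.0003 -0.0015 -0.0002]
rotvec [ 0.0007 -0.0018  0.0025]
s2 (np.float64(274.116495197977), np.float64(241.2643073264124))
d2 (np.float64(382.62892055970417), np.float64(227.86820994629116))
```

View pics/over.png

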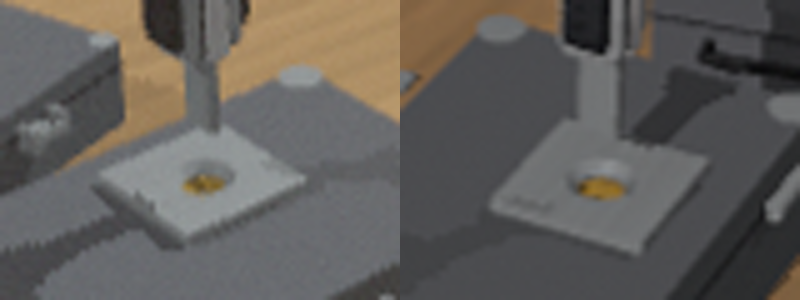

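Over-lock crops: scene blade tip (204,131), mouth (207,176); side tip (600,138), mouth (601,182).

Run:
```python
from h import *
s=np.load('pics/s2.npz');d=np.load('pics/d2.npz')
fs=lambda x,y:(234+x/5,211+y/5); fd=lambda x,y:(342+(x-400)/5,197+y/5)
# triangulate hole & tip: ray intersect
for n,a,b,h in(('hole',(207,176),(601,182),.065),('tip',(204,130),(600,138),.0866)):
    print(n,atz(s,*fs(*a),h),atz(d,*fd(*b),h))
```

```text
hole [ 0.49729055 -0.15129123  0.065     ] [ 0.494505   -0.15010291  0.065     ]
tip [ 0.499264   -0.15273852  0.0866    ] [ 0.49256289 -0.14461266  0.0866    ]
```

In the tool's units: 0.025 m is 0.05, -0.0005 m is -0.001.

Call:
{"name": "run_rows", "arguments": {"increments": [[[0,0,0],[0,-0.001,0.024],0.009],[[0,0,0],[0,-0.001,0.036],0.009],[[0,0,0],[0,-0.001,0.042],0.009],[[0,0,0],[0,-0.001,0.046],0.009],[[0,0,0],[0,-0.001,0.05],0.009],[[0,0,0],[0,-0.001,0.05],0.009]], "quiet": true}}

```text
ok
```

```bash
python3 -c "
from h import *
to([.494,-.152,.12],.058+np.pi)"
```

```text
pos [ 0.4945 -0.1525  0.0951] yaw -3.0834 tilt [-8.e-04 -0.e+00 -1.e+00] j [-0.299  0.376 -0.18   1.016 -0.    -0.357] t 10.125 w 0.0093 F [-0.04  0.19 -0.77] T [-0.024 -0.022 -0.043] g 29.2
shift [ 0.0005  0.0005 -0.0249]
rotvec [ 0.     -0.0008  0.0002]
```

In the tool's units: 0.005 m is 0.01, 0.004 m is 0.008.

Call:
{"name": "run_rows", "arguments": {"increments": [[[0,0,0],[0,0,0.002],0.009],[[0,0,0],[0,0,0.004],0.009],[[0,0,0],[0,0,0.006],0.009],[[0,0,0],[0,0,0.008],0.009],[[0,0,0],[0,0,0.01],0.009],[[0,0,0],[0,0,0.01],0.009]], "quiet": true}}

```text
ok
```

```bash
python3 -c "
from h import *
to(None)"
```

```text
pos [ 0.4944 -0.1523  0.09  ] yaw -3.0832 tilt [-0.001  0.    -1.   ] j [-0.299  0.381 -0.187  1.004 -0.    -0.357] t 10.875 w 0.0098 F [-0.42 -0.74 -0.03] T [ 0.044 -0.059 -0.039] g 29.2
```

In the tool's units: 0.004 m is 0.008, 0.003 m is 0.006.

Call:
{"name": "run_rows", "arguments": {"increments": [[[0,0,0],[0,0,0.002],0.009],[[0,0,0],[0,0,0.004],0.009],[[0,0,0],[0,0,0.006],0.009],[[0,0,0],[0,0,0.008],0.009],[[0,0,0],[0,0,0.008],0.009]], "quiet": true}}

```text
ok
```

```bash
python3 -c "
from h import *
to(None)"
```

```text
pos [ 0.4947 -0.1524  0.0868] yaw -3.0832 tilt [-1.e-04 -2.e-04 -1.e+00] j [-0.299  0.384 -0.191  0.995 -0.    -0.357] t 11.5 w 0.0096 F [-1.4  -0.07  5.29] T [ 0.082  0.303 -0.042] g 30.0
```

In the tool's units: 0.36 rad is 0.18.

Call:
{"name": "run_rows", "arguments": {"increments": [[[0,0,0.06],[0,0,0],0.009],[[0,0,0.12],[0,0,0],0.009],[[0,0,0.18],[0,0,0],0.009]], "only": "eef|ft_f"}}

```text
eef_pos: [0.4949, -0.1521, 0.0864]
ft_force: [-0.0, 1.7, 1.4]
```

Call:
{"name": "run_rows", "arguments": {"increments": [[[0,0,0.06],[0,0,0],0.009],[[0,0,0.1],[0,0,0],0.009]], "only": "eef|ft_f"}}

```text
eef_pos: [0.4949, -0.1521, 0.0864]
ft_force: [-0.1, 1.0, 2.3]
```

```bash
python3 -c "
from h import *
to(None)"
```

```text
pos [ 0.4949 -0.1521  0.0864] yaw 2.6375 tilt [ 1.e-04  4.e-04 -1.e+00] j [-0.299  0.385 -0.192  0.994  0.     0.206] t 12.125 w 0.0096 F [-0.1   0.99  2.3 ] T [ 0.2   -0.044  0.056] g 29.5
```

In the tool's units: 0.001 m is 0.002, -0.24 rad is -0.12.

Call:
{"name": "run_rows", "arguments": {"increments": [[[0,0,0],[0,0,0.002],0.009],[[0,0,-0.06],[0,0,0.002],0.009],[[0,0,-0.12],[0,0,0.002],0.009]], "only": "eef|ft_f"}}

```text
eef_pos: [0.4942, -0.1523, 0.0847]
ft_force: [-0.6, 0.9, -0.2]
```

Call:
{"name": "run_rows", "arguments": {"increments": [[[0,0,-0.06],[0,0,0],0.009],[[0,0,-0.12],[0,0,0],0.009],[[0,0,-0.18],[0,0,0],0.009]], "only": "eef|ft_f"}}

```text
eef_pos: [0.4941, -0.1521, 0.0847]
ft_force: [-0.6, 0.5, 0.3]
```

Call:
{"name": "run_rows", "arguments": {"increments": [[[0,0,-0.06],[0,0,0],0.009],[[0,0,-0.12],[0,0,0],0.009],[[0,0,-0.18],[0,0,0],0.009]], "only": "eef|ft_f"}}

```text
eef_pos: [0.4942, -0.1522, 0.0847]
ft_force: [0.5, 0.6, 0.2]
```

```bash
python3 -c "
from h import *
to(None)"
```

```text
pos [ 0.4942 -0.1522  0.0847] yaw -2.6779 tilt [-1.5e-03  3.0e-04 -1.0e+00] j [-0.299  0.387 -0.194  0.992 -0.    -0.762] t 13.25 w 0.0094 F [0.51 0.64 0.22] T [ 0.13   0.036 -0.122] g 29.2
```

In the tool's units: 0.004 m is 0.008, 0.003 m is 0.006, 0.4 rad is 0.2.

Call:
{"name": "run_rows", "arguments": {"increments": [[[0,0,0.07],[0,0,0.002],0.009],[[0,0,0.14],[0,0,0.004],0.009],[[0,0,0.2],[0,0,0.004],0.009],[[0,0,0.2],[0,0,0.006],0.009],[[0,0,0.2],[0,0,0.008],0.009],[[0,0,0.2],[0,0,0.008],0.009]], "only": "eef|ft_f"}}

```text
eef_pos: [0.4943, -0.1521, 0.0809]
ft_force: [-0.0, 1.8, 0.5]
```

```bash
python3 -c "
from h import *
to(None)"
```

```text
pos [ 0.4943 -0.1521  0.0809] yaw -3.0818 tilt [-1.2e-03  5.0e-04 -1.0e+00] j [-0.299  0.391 -0.199  0.982  0.    -0.358] t 14.0 w 0.0098 F [-0.03  1.81  0.51] T [0.421 0.064 0.006] g 29.3
```

Tip at about 0.0477, just past the core top with no force. Continue down.

In the tool's units: 0.005 m is 0.01, 0.0045 m is 0.009.

Call:
{"name": "run_rows", "arguments": {"increments": [[[0,0,0],[0,0,0.003],0.009],[[0,0,0],[0,0,0.006],0.009],[[0,0,0],[0,0,0.009],0.009],[[0,0,0],[0,0,0.01],0.009]], "only": "eef|ft_f"}}

```text
eef_pos: [0.4943, -0.1521, 0.076]
ft_force: [-1.3, 3.0, 1.9]
```

```bash
python3 -c "
from h import *
to([.4943,-.1521,.0705])"
```

```text
pos [ 0.4943 -0.1521  0.076 ] yaw -3.083 tilt [-1.1e-03  5.0e-04 -1.0e+00] j [-0.299  0.396 -0.205  0.971  0.    -0.357] t 14.5 w 0.0096 F [-1.28  3.03  1.87] T [ 0.812  0.188 -0.025] g 29.5
shift [0.     0.     0.0055]
```

In the tool's units: 0.005 m is 0.01, 0.004 m is 0.008.

Call:
{"name": "run_rows", "arguments": {"increments": [[[0,0,0],[0,0.0014,0.002],0.009],[[0,0,0],[0,0.0014,0.005],0.009],[[0,0,0],[0,0.0014,0.008],0.009],[[0,0,0],[0,0.0014,0.01],0.009],[[0,0,0],[0,0.0014,0.01],0.009]], "only": "eef|ft_f"}}

```text
eef_pos: [0.4946, -0.1519, 0.071]
ft_force: [0.0, 0.8, 0.8]
```

```bash
python3 -c "
from h import *
to([.4943,-.1521,.0705])"
```

```text
pos [ 0.4946 -0.1519  0.071 ] yaw -3.0834 tilt [-6.e-04 -5.e-04 -1.e+00] j [-0.298  0.402 -0.212  0.958 -0.001 -0.356] t 15.125 w 0.0095 F [0.05 0.75 0.84] T [ 0.144 -0.132  0.06 ] g 29.3
shift [ 0.0003 -0.0002  0.0005]
```

In the tool's units: 0.0014 m is 0.0028, 0.0007 m is 0.0014.

Call:
{"name": "run_rows", "arguments": {"increments": [[[0,0,0],[0,0,0.0014],0.009],[[0,0,0],[0,0,0.0028],0.009],[[0,0,0],[0,0,0.0028],0.009]], "only": "eef|ft_f"}}

```text
eef_pos: [0.4946, -0.1519, 0.0702]
ft_force: [-1.9, 0.9, 4.7]
```

Call:
{"name": "run_rows", "arguments": {"increments": [[[0,0,0],[0,0,0.001],0.009],[[0,0,0],[0,0,0.001],0.009]], "only": "eef|ft_f"}}

```text
eef_pos: [0.4947, -0.1519, 0.0701]
ft_force: [-1.1, -0.5, 8.4]
```

```bash
python3 -c "
from h import *
to(None)"
```

```text
pos [ 0.4947 -0.1519  0.0701] yaw -3.0834 tilt [ 1.e-04 -6.e-04 -1.e+00] j [-0.298  0.402 -0.213  0.955 -0.001 -0.356] t 15.75 w 0.0093 F [-1.14 -0.46  8.37] T [0.202 0.418 0.042] g 30.6
```

In the tool's units: 0.0008 m is 0.0016, -0.0003 m is -0.0006, 0.15 rad is 0.075.

Call:
{"name": "run_rows", "arguments": {"increments": [[[0,0,0.075],[0,0,0],0.009],[[0,0,0.15],[0,0.0006,0],0.009],[[0,0,0.225],[-0.0002,0.0008,0],0.009],[[0,0,0.3],[-0.0004,0.0012,0],0.009],[[0,0,0.375],[-0.0006,0.0014,0],0.009],[[0,0,0.45],[-0.0008,0.0016,0],0.009]], "only": "eef|ft_f|gra"}}

```text
eef_pos: [0.4947, -0.152, 0.0701]
ft_force: [-2.8, -1.0, 8.3]
grasp_force: 30.4
```

```bash
python3 -c "
from h import *
to(None)"
```

```text
pos [ 0.4947 -0.152   0.0701] yaw 2.2948 tilt [-5.0e-04 -2.7e-03 -1.0e+00] j [-0.296  0.403 -0.213  0.955 -0.003  0.55 ] t 16.5 w 0.0099 F [-2.82 -0.96  8.33] T [-0.401  0.677  0.147] g 30.4
```

In the tool's units: 0.9 rad is 0.45.

Call:
{"name": "run_rows", "arguments": {"increments": [[[0,0,0.075],[0,0,0],0.009],[[0,0,0.15],[0,0,0],0.009],[[0,0,0.225],[0,0,0],0.009],[[0,0,0.3],[0,0,0],0.009],[[0,0,0.375],[0,0,0],0.009],[[0,0,0.45],[0,0,0],0.009],[[0,0,0.45],[0,0,0],0.009],[[0,0,0.45],[0,0,0],0.009]], "only": "eef|ft_f|gra"}}

```text
eef_pos: [0.4946, -0.1521, 0.0701]
ft_force: [-2.4, -1.8, 9.0]
grasp_force: 30.5
```

Run:
```python
from h import *
to(None)
snap('scene','s3');snap('side','d3'); snap('wrist','w3')
f=lambda n,X,k:(lambda z,u,v:cv2.resize(z['p'][v-k*3//4:v+k*3//4,u-k:u+k,::-1],(400,300),interpolation=cv2.INTER_CUBIC))(np.load(f'pics/{n}.npz'),*map(int,proj(np.load(f'pics/{n}.npz'),X)))
X=[.52,-.152,.075]
w=np.load('pics/w3.npz')['p'][:,:,::-1]
cv2.imwrite('pics/fin.png',np.vstack([np.hstack([f('s3',X,60),f('d3',X,60)]),np.hstack([cv2.resize(w,(400,300)),cv2.resize(w[150:390,160:480],(400,300))])]))
```

```text
pos [ 0.4946 -0.1521  0.0701] yaw 1.3996 tilt [-7.0e-04 -2.9e-03 -1.0e+00] j [-0.297  0.403 -0.213  0.955 -0.003  1.445] t 17.5 w 0.0095 F [-2.37 -1.82  8.96] T [-0.423  0.685  0.185] g 30.5
```

View pics/fin.png

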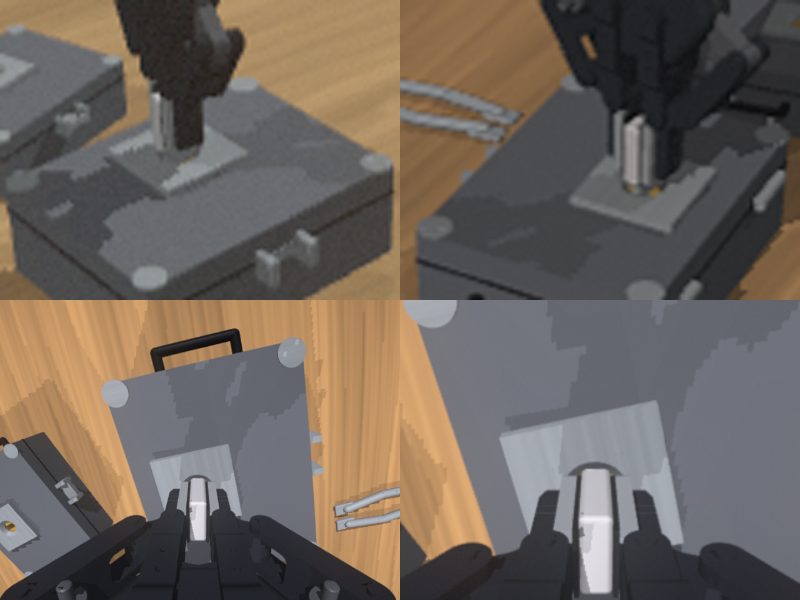

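The final picture shows the head still in line with the pads, and the bolt gap at (285,255) is clear. The 0.185 N m moment fits the spring at a quarter turn plus disc friction.

```bash
python3 -c "
from h import *
print(workorder.job_done())"
```

```text
the job is handed in; nothing more can be done
None
```

I handed the job in with the key fully home in the large case's lock and turned about 1.8 rad clockwise, which should put the core at about 1.6 rad; it is still gripped at about 30 N per finger, and the bolt looks drawn back in the last picture (no verdict was returned).

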